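# Find the concealed catch of the beech cabinet by feel

## Robot

A 6-joint arm with a two-finger parallel gripper is mounted at the origin on the work surface. World frame = base frame: x ahead of the robot, y to its left, z up, the work surface at z = 0. Lengths are in m, angles in rad, forces in N, time in s.
With the tool pointing down it reaches from about 0.4 to 0.925 m from the base axis. Payload 12.5 kg.
Tool frame: the origin (TCP) lies at the very end of the fingers, on their centre line; the grasp point (between the pads) lies 19 mm behind it (arm.hold_point_z is the distance from the TCP to the grasp point, in m); z points along the fingers, y is the line along which they close (so a half turn about z gives the same grasp; the last joint's range is limited). The gripper opens to 95 mm and grips with 3 to 60 N. Pads are 20 mm wide; open, the fingers measure 119 mm over their backs; the gripper's body (75 mm by 180 mm) begins 59 mm behind the grasp point.
Start: joints at [1.154, 0.491, 1.559, -0, 1.092, -0.106], TCP at [0.191, 0.595, 0.215] pointing down, gripper open.
Joint ranges: [-3.1, 3.1], [-0.84, 2.19], [0.05, 2.79], [-1.13, 4.28], [0.06, 2.93], [-2.69, 2.69]. Speed limits (rad/s): [2.22, 2.22, 2.79, 3.14, 3.14, 3.14].

## Interface

Orientations are given as a rotation vector (axis times angle).
In Python, from station import arm, cams gives the robot as it stands. The module is installed in compiled form; this text tells all that it offers.
- The arm moves only by the tool carry_out, never from a script. Its argument "steps" is a list of rows, each a list of 3 entries, a list of its own where there are three numbers: the shift along the tool's x, y, z in m, then the turn, a rotation vector about the tool's x, y, z in rad, then the finger opening in m, from 0 to 0.0951. A call has 1 to 20 rows; each row is the pose to reach, as a shift and turn from the pose commanded when the call began, along the tool's axes at that moment; what a row does not reach only later rows make up. A row lasts 1/8 s, in which the tool goes at most 62.5 mm and 10.7 degrees, less where a joint would pass 70% of its speed; a pose out of reach is approached as far as the arm can. A call with a gripper value outside its range is refused whole. The fingers move at their own pace and stop on an object; "squeeze" is the grip in N (left out, the last holds). Time passes only in rows, so rows that repeat a pose let the fingers close. It gives the time, the measured TCP pose, the force, the opening and the grip force at its end, in the units of the state.
- arm.sense(): the state, without advancing time (a new reading comes with each control period).
- cams.capture(name): name is "side" or "top" or "wrist"; returns the picture (400x640x3 uint8, red, green, blue); there is no depth.
- cams.camera_params(name): a dict with "fovy" (degrees; the focal length in pixels is half the picture's height over the tangent of half this angle, whatever the lens; pixels are square), "cx", "cy" (the principal point, pixels), "rvec" (rotation vector, rad) and "tvec" (3), from world to camera coordinates, as OpenCV has them. Camera axes: x right, y down, z forward; pixel columns grow to the right and rows downward; lengths in m; the calibration is good to about 2 mm. A picture is of the moment at which its call begins: read the wrist's pose just before it. camera_params takes no time and is no camera call; for the wrist camera it gives the pose at the moment of the call.
- arm.sign_off(): hands the job in; it is judged then, once.
The state is a dict: "time_s": time; "q": joint angles; "dq": joint speeds; "joint_torque": joint torques, N m; "tool_pos": TCP position; "orientation": TCP orientation; "wrist_force": force on the tool from outside, world axes, zero at the start; "moment": the same for the moment, N m; "gripper_width": finger opening in m; "finger_force": force on a finger pad.
Only numpy, scipy, OpenCV 4.12 (cv2) and the standard library are available. Lean on these libraries where they do the work, as an engineer would, in place of code of your own. Each camera call takes 0.05 s, during which the arm holds its last target. There are 200 camera calls.

## Task

One of the five matching square inlays in the top of the beech cabinet is a concealed catch; the other four are solid. Feel along the row gently with the fingertips until you find the one that gives, press it fully down so that the door swings open by itself, and let go of it. Do not pick anything up, and leave the tumbler, tape dispenser, coaster and eraser where they are.

Things in the scene. Friction and masses are not known exactly. Their poses are not given: they have to be found in the camera images.
- cabinet: Beech cabinet, fixed to the desk: 200 mm deep (x), 320 mm wide (y), 180 mm high, its handleless 15 mm thick door on the -x side, towards the robot. Origin at the centre of its underside; x points to its back, y to its left end, z up. The inlays lie in a row along y, 60 mm apart, in the front half of the flat top; their centres are 50 mm in front of the origin (local x = -50 mm).
- inlay_1 (a point): Centre of the top face of one of five square inlays in the cabinet's top, number 1 counted from the cabinet's left (+y) end. All five look alike: 46 x 46 mm, in a 48 x 48 mm opening, their faces 2 mm below the 180 mm high top. Four are rigid; one, a different one each time, is the concealed catch. Axes as the cabinet's.
- inlay_2 (a point): Centre of the top face of one of five square inlays in the cabinet's top, number 2 counted from the cabinet's left (+y) end. All five look alike: 46 x 46 mm, in a 48 x 48 mm opening, their faces 2 mm below the 180 mm high top. Four are rigid; one, a different one each time, is the concealed catch. Axes as the cabinet's.
- inlay_3 (a point): Centre of the top face of one of five square inlays in the cabinet's top, number 3 counted from the cabinet's left (+y) end. All five look alike: 46 x 46 mm, in a 48 x 48 mm opening, their faces 2 mm below the 180 mm high top. Four are rigid; one, a different one each time, is the concealed catch. Axes as the cabinet's.
- inlay_4 (a point): Centre of the top face of one of five square inlays in the cabinet's top, number 4 counted from the cabinet's left (+y) end. All five look alike: 46 x 46 mm, in a 48 x 48 mm opening, their faces 2 mm below the 180 mm high top. Four are rigid; one, a different one each time, is the concealed catch. Axes as the cabinet's.
- inlay_5 (a point): Centre of the top face of one of five square inlays in the cabinet's top, number 5 counted from the cabinet's left (+y) end. All five look alike: 46 x 46 mm, in a 48 x 48 mm opening, their faces 2 mm below the 180 mm high top. Four are rigid; one, a different one each time, is the concealed catch. Axes as the cabinet's.
- catch (a joint): Travel of the concealed catch (the one inlay that gives), m: 0 at rest, 0.006 fully pressed, straight down. It starts to give at about 2 N, needs about 5.5 N for full travel, releases the door from about 3 mm and springs back when let go. Which inlay it belongs to is not told.
- door (a joint): Opening angle of the cabinet door, rad: 0 shut. Upright hinge at the cabinet's left (+y) front edge. Held shut until the catch is pressed; then a spring swings it out slowly towards the robot by itself, past 0.35 rad within about 2 s, to rest near 0.7 rad.
- door_free_edge (a point): Top outer corner of the door at its free (-y) edge, 176 mm above the desk; 316 mm from the hinge.
- tumbler_mid (a point): Stainless steel tumbler standing beside the cabinet, 72 mm across the rim, 100 mm high; point on its axis half-way up. Loose bystander.
- dispenser_mid (a point): Teal plastic tape dispenser standing beside the cabinet, 120 x 48 mm, about 80 mm high; point 30 mm above the middle of its underside. Loose bystander.
- coaster: Slate-coloured round ceramic coaster on the desk, 96 mm across, 8 mm thick; origin at the centre of its underside. Loose bystander.
- eraser_mid (a point): Green silicone eraser, 22 x 50 x 12 mm, lying on the rear half of the cabinet's top; point at its centre. Loose bystander.

How it is judged:
On the way:
1. the concealed catch is pressed down while the door is still shut or only just moving (value of joint catch above 0.003 m and value of joint door below 0.2 rad and contact force between the fingers and anything else above 0.5 N), for 0.04 s.
At the end, for the whole second after the job is handed in: The door stands open by more than 0.35 rad (20 degrees), the catch has sprung back (within 1.5 mm of rest) and each of the four bystanders is within 20 mm of where it stood (value of joint door above 0.35 rad and value of joint catch below 0.0015 m and distance of each of tumbler_mid, dispenser_mid, coaster, eraser_mid from where it was at the start of the episode below 0.02 m); the robot touches nothing.
It fails at once if the tumbler is shifted, lifted or knocked by more than 20 mm (distance of tumbler_mid from where it was at the start of the episode above 0.02 m).
It fails at once if the tape dispenser is shifted, lifted or knocked by more than 20 mm (distance of dispenser_mid from where it was at the start of the episode above 0.02 m).
It fails at once if the coaster is shifted, lifted or knocked by more than 20 mm (distance of coaster from where it was at the start of the episode above 0.02 m).
It fails at once if the eraser is shifted, lifted or knocked by more than 20 mm (distance of eraser_mid from where it was at the start of the episode above 0.02 m).
It fails at once if the fingers push harder than 60 N on anything (contact force between the fingers and anything else above 60 N).
It also fails if it takes over 58 s, if anything falls off the work surface, if the arm or the gripper's body presses on something with over 40 N, if the wrist force passes 120 N, or if a joint passes its speed limit or range.

## Working session

There is one attempt and no reset: what is moved stays moved. The work goes in short steps, Python scripts to look and compute and a tool call to move; the robot and the scene stay as the last step left them, time stands still between calls to the robot, and variables do not carry over. Pictures are saved under pics/ and viewed, at most 10 in all, crops included, and the job is handed in when it is done.

Besides the shell and the picture viewer there is one more tool, called after "Call:" as a command line: name --argument value ..., lists and objects as JSON in quotes. carry_out: Moves the arm, as the interface text tells. Its arguments: {"type":"object","properties":{"steps":{"type":"array"},"squeeze":{"type":"number"}},"required":["steps"]}

```bash
mkdir -p pics
python3 - <<'E'
from station import arm,cams
import cv2
for n in("top","side"):
    im=cams.capture(n); cv2.imwrite(f"pics/{n}0.png",im[:,:,::-1]); print(n,cams.camera_params(n))
s=arm.sense(); print(s["time_s"],s["tool_pos"],s["orientation"],s["wrist_force"],s["gripper_width"])
E
```

```text
top {'fovy': 52.47365461747807, 'cx': 325.01220664073793, 'cy': 208.64668689572713, 'rvec': array([ 2.12352989, -2.16658308,  0.14880902]), 'tvec': array([0.00926987, 0.54459229, 0.995327  ])}
side {'fovy': 55.81086958340295, 'cx': 317.54450334257024, 'cy': 200.98086080724752, 'rvec': array([ 2.24876359, -0.2571054 ,  0.1516212 ]), 'tvec': array([-0.49258483,  0.16956424,  0.84442602])}
0.1 [0.191029   0.59485955 0.21413352] [-4.86197081e-01 -3.10348455e+00  1.44869395e-03] [-0.51274789 -0.2723527  -0.30062504] 0.09522397911297348
```

View pics/top0.png

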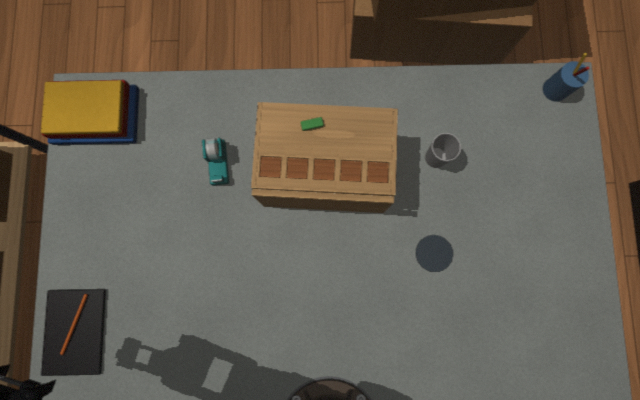

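View pics/side0.png

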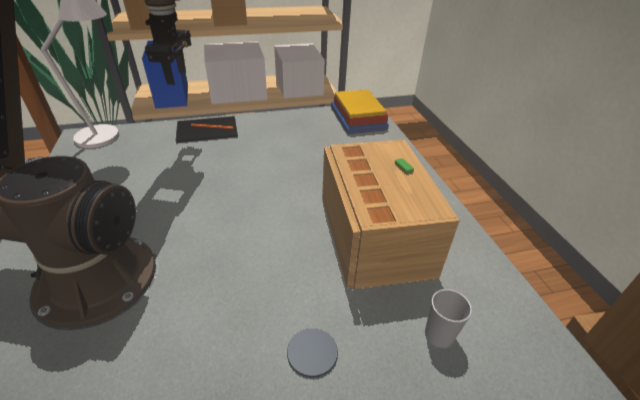

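The top view shows the five brown inlays in a row at rows 167–172, from column 270 (inlay 1) to 378 (inlay 5). The eraser is behind them at (312,124), the dispenser at (215,162), the tumbler at (446,150) and the coaster at (434,253).

```bash
cat > h.py <<'E'
from station import arm,cams
import cv2,numpy as np
R=lambda v:cv2.Rodrigues(np.array(v,float))[0]
def ray(n,uv,z):
    p=cams.camera_params(n); f=200/np.tan(np.radians(p["fovy"])/2); r=R(p["rvec"]); c=-r.T@p["tvec"]
    d=r.T@np.array([(uv[0]-p["cx"])/f,(uv[1]-p["cy"])/f,1]); return c+d*(z-c[2])/d[2]
E
python3 - <<'E'
from h import *
im=cv2.imread("pics/top0.png"); hsv=cv2.cvtColor(im,cv2.COLOR_BGR2HSV)[150:190,250:400]
b=im[150:190,250:400].astype(int)
m=((b[...,2]-b[...,0]>35)&(b[...,2]<140)).astype(np.uint8)
m[35:]=0
n,l,st,c=cv2.connectedComponentsWithStats(m)
P=[]
for i in range(1,n):
    if st[i,4]>150: print(st[i],c[i]+[250,150],ray("top",c[i]+[250,150],.178).round(4))
P=np.array([ray("top",u,.178) for u in((270,167),(297,168),(324,169.5),(351,171),(378,172))]);print(P.round(4))
d=P[0]-P[4];print("yaw",np.degrees(np.arctan2(-d[0],d[1])))
for u in((345,150),(353,165),(362,179),(371,195),(381,214)):print(ray("side",u,.178).round(4))
print("eraser",ray("top",(312,124),.186),"tumb",ray("top",(446,150),.1))
s=arm.sense();print(R(s["orientation"]).round(3))
E
```

```text
[  8   5  25  23 490] [270.02040816 166.22857143] [0.6231 0.1191 0.178 ]
[ 35   7  24  22 490] [296.71020408 167.4755102 ] [0.619  0.0594 0.178 ]
[ 62   8  24  23 490] [323.60816327 168.80816327] [ 0.6146 -0.0007  0.178 ]
[ 89   9  24  24 496] [350.63104839 170.2016129 ] [ 0.6102 -0.061   0.178 ]
[116  11  24  23 496] [377.65120968 171.48790323] [ 0.606  -0.1211  0.178 ]
[[ 0.6213  0.1191  0.178 ]
 [ 0.6177  0.0587  0.178 ]
 [ 0.613  -0.0016  0.178 ]
 [ 0.6083 -0.0617  0.178 ]
 [ 0.6048 -0.1219  0.178 ]]
yaw -3.9233268167193596
[0.6046 0.1273 0.178 ]
[0.6037 0.0592 0.178 ]
[0.6064 0.0013 0.178 ]
[ 0.6065 -0.0579  0.178 ]
[ 0.6052 -0.1203  0.178 ]
eraser [0.71656489 0.02339083 0.186     ] tumb [ 0.67458248 -0.30027715  0.1       ]
[[-0.952  0.306 -0.   ]
 [ 0.306  0.952 -0.001]
 [ 0.    -0.001 -1.   ]]
```

Call:
carry_out --steps '[[[-0.03,-0.02,-0.02],[0,0,-0.04],0],[[-0.08,-0.046,-0.02],[0,0,-0.1],0],[[-0.13,-0.075,-0.02],[0,0,-0.15],0],[[-0.18,-0.104,-0.02],[0,0,-0.2],0],[[-0.23,-0.133,-0.02],[0,0,-0.241],0],[[-0.28,-0.161,-0.02],[0,0,-0.241],0],[[-0.33,-0.19,-0.02],[0,0,-0.241],0],[[-0.38,-0.219,-0.02],[0,0,-0.241],0],[[-0.43,-0.248,-0.02],[0,0,-0.241],0],[[-0.48,-0.277,-0.02],[0,0,-0.241],0],[[-0.52,-0.3,-0.02],[0,0,-0.241],0],[[-0.545,-0.314,-0.02],[0,0,-0.241],0],[[-0.557,-0.321,-0.02],[0,0,-0.241],0],[[-0.557,-0.321,-0.02],[0,0,-0.241],0],[[-0.557,-0.321,-0.02],[0,0,-0.241],0]]'

```text
time_s: 1.98
tool_pos: [0.6226, 0.12, 0.2347]
orientation: [-0.108, -3.139, -0.0]
wrist_force: [-0.4, 0.2, 0.1]
gripper_width: 0.0005
finger_force: 0.0
```

Run:
```python
from h import *
s=arm.sense();print({k:np.round(s[k],3) for k in("time_s","tool_pos","wrist_force","gripper_width")});print(R(s["orientation"]).round(3))
cv2.imwrite("pics/w1.png",cams.capture("wrist")[:,:,::-1])
```

```text
{'time_s': np.float64(1.975), 'tool_pos': array([0.623, 0.12 , 0.235]), 'wrist_force': array([-0.386,  0.235,  0.102]), 'gripper_width': np.float64(0.001)}
[[-0.998  0.069 -0.   ]
 [ 0.069  0.998  0.   ]
 [ 0.     0.    -1.   ]]
```

View pics/w1.png

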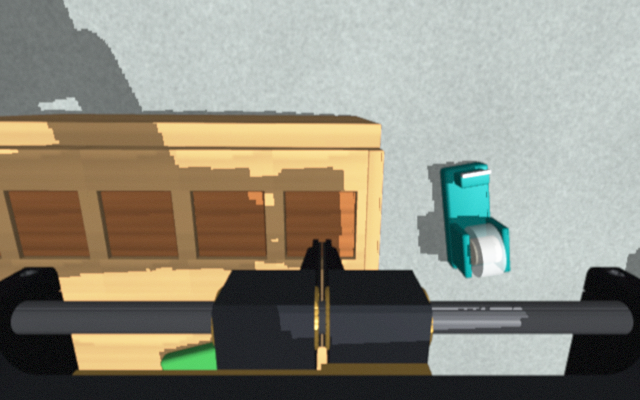

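The wrist view shows inlay 1 centred near (321,225), just ahead of the fingertips, and the dispenser is clear on the right. I'll cast the centres.

Run:
```python
from h import *
for u in((321,225),(230,225),(138,225),(46,225)):print(ray("wrist",u,.178).round(4))
```

```text
[0.6237 0.1208 0.178 ]
[0.6195 0.0606 0.178 ]
[ 6.153e-01 -3.000e-04  1.780e-01]
[ 0.6111 -0.0612  0.178 ]
```

Call:
carry_out --steps '[[[0,0,0.02],[0,0,0],0],[[0,0,0.04],[0,0,0],0],[[0,0,0.05],[0,0,0],0],[[0,0,0.054],[0,0,0],0],[[0,0,0.056],[0,0,0],0],[[0,0,0.057],[0,0,0],0],[[0,0,0.058],[0,0,0],0],[[0,0,0.058],[0,0,0],0]]'

```text
time_s: 3.02
tool_pos: [0.6234, 0.1192, 0.1783]
orientation: [0.11, 3.138, 0.001]
wrist_force: [-3.8, 1.1, 10.0]
gripper_width: 0.0005
finger_force: 4.9
```

Inlay 1 is rigid: 10 N with no travel. Next is inlay 2.

Call:
carry_out --steps '[[[0,0,-0.008],[0,0,0],0],[[0,0,-0.014],[0,0,0],0],[[0,-0.03,-0.014],[0,0,0],0],[[0,-0.06,-0.014],[0,0,0],0],[[0,-0.06,-0.014],[0,0,0],0],[[0,-0.06,-0.006],[0,0,0],0],[[0,-0.06,-0.003],[0,0,0],0],[[0,-0.06,-0.0015],[0,0,0],0],[[0,-0.06,0],[0,0,0],0],[[0,-0.06,0],[0,0,0],0]]'

```text
time_s: 4.28
tool_pos: [0.6189, 0.06, 0.1783]
orientation: [0.108, 3.139, 0.0]
wrist_force: [-6.2, 0.5, 15.8]
gripper_width: 0.0003
finger_force: 7.8
```

Call:
carry_out --steps '[[[0,0,-0.008],[0,0,0],0],[[0,0,-0.014],[0,0,0],0],[[0,-0.03,-0.014],[0,0,0],0],[[0,-0.06,-0.014],[0,0,0],0],[[0,-0.06,-0.014],[0,0,0],0],[[0,-0.06,-0.006],[0,0,0],0],[[0,-0.06,-0.003],[0,0,0],0],[[0,-0.06,-0.0015],[0,0,0],0],[[0,-0.06,-0.0005],[0,0,0],0],[[0,-0.06,-0.0005],[0,0,0],0]]'

```text
time_s: 5.52
tool_pos: [0.615, -0.0003, 0.1773]
orientation: [0.109, 3.139, 0.0]
wrist_force: [-0.1, 1.2, 1.7]
gripper_width: 0.0004
finger_force: 1.0
```

Inlay 3 gives: 1.7 N with the tip already 1 mm lower. I'll press it fully, then let go straight up.

Call:
carry_out --steps '[[[0,0,0.002],[0,0,0],0],[[0,0,0.004],[0,0,0],0],[[0,0,0.0055],[0,0,0],0],[[0,0,0.0065],[0,0,0],0],[[0,0,0.0065],[0,0,0],0]]'

```text
time_s: 6.15
tool_pos: [0.6151, -0.0005, 0.1721]
orientation: [0.109, 3.138, 0.0]
wrist_force: [-3.9, 3.5, 16.5]
gripper_width: 0.0008
finger_force: 8.1
```

Fully down, with the tip at 0.172 on the stop. Lifting and waiting for the door.

Call:
carry_out --steps '[[[0,0,-0.004],[0,0,0],0],[[0,0,-0.02],[0,0,0],0],[[0,0,-0.05],[0,0,0],0],[[0,0,-0.08],[0,0,0],0],[[0,0,-0.1],[0,0,0],0],[[0,0,-0.1],[0,0,0],0],[[0,0,-0.1],[0,0,0],0],[[0,0,-0.1],[0,0,0],0],[[0,0,-0.1],[0,0,0],0],[[0,0,-0.1],[0,0,0],0],[[0,0,-0.1],[0,0,0],0],[[0,0,-0.1],[0,0,0],0],[[0,0,-0.1],[0,0,0],0],[[0,0,-0.1],[0,0,0],0],[[0,0,-0.1],[0,0,0],0],[[0,0,-0.1],[0,0,0],0],[[0,0,-0.1],[0,0,0],0],[[0,0,-0.1],[0,0,0],0],[[0,0,-0.1],[0,0,0],0],[[0,0,-0.1],[0,0,0],0]]'

```text
time_s: 8.65
tool_pos: [0.6149, -0.0006, 0.2706]
orientation: [-0.11, -3.14, -0.0]
wrist_force: [0.4, 0.6, 0.7]
gripper_width: 0.0003
finger_force: 0.0
```

Run:
```python
from h import *
cv2.imwrite("pics/s2.png",cams.capture("side")[:,:,::-1]);s=arm.sense();print(s["wrist_force"],s["tool_pos"])
```

```text
[-0.26547979  0.59251987  0.41085313] [ 6.14897244e-01 -5.94835250e-04  2.70639924e-01]
```

View pics/s2.png

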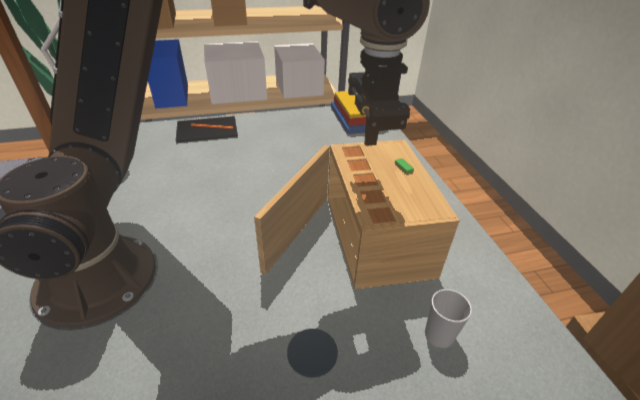

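The door stands wide open: its free corner is near (258,218) and its hinge near (330,148). The eraser, tumbler and coaster look unmoved, and the fingers are clear.

Run:
```python
from h import *
p=ray("side",(258,218),.176);h=ray("side",(330,148),.176);print(p,h)
d=p-h;print(np.arctan2(-d[0],-d[1])-0.07)
print(arm.sign_off())
```

```text
[ 0.36314722 -0.07779706  0.176     ] [0.57112148 0.14713385 0.176     ]
0.676248746763821
the job is handed in; nothing more can be done
None
```

Inlay 3 was the catch: I pressed it fully down and released it, the door swung open to about 0.68 rad, and the job is handed in; the dispenser was hidden in the last picture, but the arm never went near it.

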